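# Photograph the specimen under the ring light

### The arm

A 7-joint arm with a two-finger parallel gripper is mounted at the origin on the work surface. World frame = base frame: x ahead of the robot, y to its left, z up, the work surface at z = 0. Lengths are in mm, angles in rad, forces in N, time in s.
With the tool pointing down it reaches from about 425 to 875 mm from the base axis. Payload 8.4 kg.
Tool frame: the origin (TCP) lies at the very end of the fingers, on their centre line; the grasp point (between the pads) lies 19 mm behind it (arm.pinch_z is the z of the grasp point in the tool frame, in mm); z points along the fingers, y is the line along which they close (so a half turn about z gives the same grasp; the last joint's range is limited). The gripper opens to 85 mm and grips with 20 to 120 N. Pads are 22 mm wide; open, the fingers measure 114 mm over their backs; the gripper's body (76 mm by 85 mm) begins 54 mm behind the grasp point. The pads swing forward as they close: fully open they stand 13 mm farther back than shut.
Start: joints at [1.238, 0.333, 0.04, 1.465, -0.013, 1.343, -0.059], TCP at [150.568, -632.291, 203.808] pointing down, gripper open.
Joint ranges: [-2.58, 2.58], [-0.38, 2.09], [-1.3, 1.39], [0.25, 2.4], [-1.5, 4.64], [0.08, 2.09], [-2.65, 2.65]. Speed limits (rad/s): [2.22, 2.22, 2.79, 2.79, 3.14, 3.14, 3.14].

### API

Orientations are given as a unit quaternion [w, x, y, z].
In Python, from workcell import arm, camera, spotter gives the robot as it stands.
- The arm moves only by the tool play_rows, never from a script. Its argument "commands" is a list of rows, each a list of 3 entries, a list of its own where there are three numbers: the opening, from -1 (shut) to 1 (fully open), then the shift along the tool's x, y, z in cm, then the turn, a rotation vector about the tool's x, y, z in rad. A call has 1 to 10 rows; each row is the pose to reach, as a shift and turn from the pose commanded when the call began, along the tool's axes at that moment; what a row does not reach only later rows make up. A row lasts 1/10 s, in which the tool goes at most 50 mm and 8.59 degrees, less where a joint would pass 70% of its speed; a pose out of reach is approached as far as the arm can. A call with a gripper value outside its range is refused whole. The fingers move at their own pace and stop on an object; "grip_force" is the grip in N (left out, the last holds). Time passes only in rows, so rows that repeat a pose let the fingers close. It gives the time, the measured TCP pose, the force, the opening and the grip force at its end, in the units of the state.
- arm.sense(): the state, without advancing time (a new reading comes with each control period).
- camera(name): name is "scene" or "side" or "wrist"; returns a dict with "image" (384x512x3 uint8, red, green, blue), "depth" (384x512 float32, mm along the optical axis (not along the pixel's ray), 0 where there is no reading), "fovy" (degrees; the focal length in pixels is half the picture's height over the tangent of half this angle, whatever the lens; pixels are square), "cx", "cy" (the principal point, pixels), "D" ([k1, k2, p1, p2, k3] as OpenCV has them; the pictures are not rectified), "world_from_camera" (4x4, takes a point from camera to world coordinates). Camera axes: x right, y up, looking along -z (the intrinsics and any distortion apply to the point x, -y, -z); pixel columns grow to the right and rows downward; lengths in mm; the calibration is good to about 2 mm. A picture is of the moment at which its call begins.
- arm.close_job(): hands the job in; it is judged then, once.
Trained networks look in the newest picture that a camera, given by its name, has taken for a name from the list of things; names that differ only in an ending like _2 or _b are one class to them, and where a whole thing is asked for, a point or a joint stands for the part that bears it (a point fixed in the world has none). Each returns a list of dicts, best first, with "conf" (0 to 1); they miss things now and then, are a little off and sometimes report something else, mostly with a low value. They report only what shows in the picture. A call takes as long as a camera call.
- spotter.silhouettes(camera, query): "pixels" (384x512 bool, what is visible of it) and "rect" ([left, top, right, bottom] in pixels, round what is visible of it).
- spotter.place_of(camera, query): "pixel" ([column, row] in pixels: a listed point, or the origin of a listed thing).
The state is a dict: "t": time; "joint_positions": joint angles; "joint_vel": joint speeds; "effort": joint torques, N m; "ee_pos": TCP position; "tcp_rot": TCP orientation; "force": force on the tool from outside, world axes, zero at the start; "torque": the same for the moment, N m; "gripper_width": opening from 0.0 (shut) to 1.0 (fully open); "grasp_force": force on a finger pad.
Only numpy, scipy, OpenCV 4.12 (cv2) and the standard library are available. Lean on these libraries where they do the work, as an engineer would, in place of code of your own. Each camera call takes 0.05 s, during which the arm holds its last target. There are 200 camera calls.

### The job

The specimen under the stereo microscope is lit from below; take its picture under the ring light instead. With your fingertips, first press the rocker on the ribbed lamp supply over to off, then press the rocker on the sloping ring-light controller over to on, then press the large round shutter button on the camera's release pad all the way in and let it come up again. Only press: leave the dial and the two small keys alone, and do not pick up, shift or knock over the pad or anything else on the bench.

Things in the scene. Friction and masses are not known exactly. Their poses are not given: they have to be found in the camera images.
- lamp_supply: Supply of the microscope's base lamp: an upright black box with horizontal ribs and a flat cream cap, 144 mm deep (x) x 112 wide (y) x 96 tall, fixed to the bench; one black rocker switch on the cap, its pivot 15 mm nearer the front than the cap's centre. Its origin is the centre of its underside; own x points from its front to its back, z up.
- base_rocker (a joint): Base lamp's rocker on the supply's cap: V-shaped black paddle, 40 mm (along x) x 26. 0 = off, near (front) half down; 0.36 rad = on, far half down, near half raised. A half that is down lies level, 4 mm above the cap; a raised half's outer end is about 7 mm higher. Starts on. Snaps over past 0.18 and stays; takes about 3 N at the outer end, which sinks 6 to 7 mm.
- base_rocker_near (a point): Point on the face of the base rocker's near (off) half, 4 mm from its outer end, 16 mm from the pivot; moves with the rocker.
- base_rocker_far (a point): The same point on its far (on) half.
- ring_controller: Ring-light controller: low grey console fixed to the bench, 114 mm deep (x) x 124 wide (y); its aluminium panel slopes up from front to back at 0.20 rad (29 mm high at the front edge, 52 at the back). A black rocker at the panel's left (own y +26 mm), a round dial at the right (y -33 mm). Its origin is the centre of its underside; own x points front to back, z up.
- ring_rocker (a joint): Rocker switch of the ring light on the controller's sloping panel: the same size, stops, stiffness and snap as the base rocker, 40 mm long up the slope x 26 wide. 0 = off, near (lower) half flush and far (upper) half raised; 0.36 rad = on, far half flush (level with the panel's slope, 4 mm above the panel). It starts off.
- ring_rocker_near (a point): Point on the face of the ring rocker's near (off) half, 4 mm from its outer end, 16 mm from the pivot; moves with the rocker.
- ring_rocker_far (a point): The same point on its far (on) half.
- dial_mark (a point): White mark on the rim of the controller's brightness dial (black, 31 mm across, 14 mm high), 13 mm from the dial's axis; the dial turns freely and must stay as set.
- release_pad: Camera release pad: a flat loose white box on rubber feet, 86 mm deep (x) x 106 wide (y) x 23 tall, 0.3 to 0.5 kg, with one large round button and two small keys on its top. Its origin is the centre of its underside; own x points from its front to its back.
- shutter (a joint): The large round button of the release pad, the shutter button: black, 30 mm across in a steel ring, its top 7 mm above the pad's top (30 mm above the bench). 0 = up, 0.005 m = fully pressed (about 5 N); it springs back.
- shutter_top (a point): Centre of the shutter button's top; moves with it.
- key_left (a joint): Small round key, 11 mm across, at the pad's back left corner (own x +29, y +34 mm), 4.5 mm high; 0 = up, 0.003 m = pressed (about 3 N). Not to be pressed.
- key_right (a joint): The same small key at the back right corner (own y -34 mm). Not to be pressed.
- vial_a: Loose specimen vial, 26 mm across, 58 mm tall, white cap. Its origin is the centre of its underside.
- vial_b: Loose specimen vial like vial_a. Its origin is the centre of its underside.
- jar: Loose amber jar with black lid, 62 mm across, 82 mm tall. Its origin is the centre of its underside.
- petri_dish: Loose closed Petri dish, 91 mm across, 16 mm tall. Its origin is the centre of its underside.
- forceps: Loose steel forceps lying flat, 120 mm long (own x), 7 mm high.
- brush: Loose fine paint brush lying flat, 150 mm long (own x), 8 mm thick.
- slide_box: Loose grey slide box, 78 x 102 mm, 35 mm tall. Its origin is the centre of its underside.
- watch_glass: Loose white glass bowl, 64 mm across, 28 mm tall. Its origin is the centre of its underside.

How it is judged:
By the outcome, as a careful person would: the job done as asked, in the order asked, and still so for the second after the job is handed in, with the robot touching nothing.
It also fails if it takes over 48 s, if anything falls off the work surface, if the arm or the gripper's body presses on something with over 40 N, if the wrist force passes 120 N, or if a joint passes its speed limit or range.

## Working session

There is one attempt and no reset: what is moved stays moved. The work goes in short steps, Python scripts to look and compute and a tool call to move; the robot and the scene stay as the last step left them, time stands still between calls to the robot, and variables do not carry over. Pictures are saved under pics/ and viewed, at most 10 in all, crops included, and the job is handed in when it is done.

Besides the shell and the picture viewer there is one more tool, called after "Request:" by a JSON object that holds its "api" and its "payload". play_rows: Moves the arm, as the interface text tells. Its arguments: {"type":"object","properties":{"commands":{"type":"array","items":{"type":"array"}},"grip_force":{"type":"number"}},"required":["commands"]}

```bash
mkdir -p pics; cat > h.py <<'E'
import numpy as np, cv2
from workcell import arm, camera, spotter
def ray_pts(c,px,d):
    f=192/np.tan(np.radians(c["fovy"])/2)
    K=np.array([[f,0,c["cx"]],[0,f,c["cy"]],[0,0,1.]])
    u=cv2.undistortPoints(np.array(px,float).reshape(-1,1,2),K,np.array(c["D"],float)).reshape(-1,2)
    d=np.atleast_1d(d)
    P=np.c_[u[:,0]*d,-u[:,1]*d,-d,np.ones(len(d))]
    return (P@np.array(c["world_from_camera"]).T)[:,:3]
def at(c,p):
    x,y=int(round(p[0])),int(round(p[1]))
    w=c["depth"][max(y-1,0):y+2,max(x-1,0):x+2]; w=w[w>0]
    return ray_pts(c,[p],[np.median(w)])[0] if len(w) else None
E
python3 - <<'E'
from h import *
names="base_rocker_near base_rocker_far ring_rocker_near ring_rocker_far dial_mark shutter_top lamp_supply ring_controller release_pad".split()
ims=[]
print(arm.sense())
for n in ["scene","side"]:
    c=camera(n); ims.append(c["image"])
    print(n,np.round(c["world_from_camera"],2).tolist())
    for q in names:
        for r in spotter.place_of(n,q)[:2]:
            p=at(c,r["pixel"]); print(q,round(r["conf"],2),np.round(r["pixel"]),None if p is None else p.round(1))
    cv2.imwrite(f"pics/{n}.png",cv2.cvtColor(cv2.resize(c["image"],(768,576)),cv2.COLOR_RGB2BGR))
E
```

```text
{'t': 0.0, 'joint_positions': array([ 1.23777311,  0.33390159,  0.03985085,  1.46630309, -0.01336845,
        1.34328923, -0.05850045]), 'joint_vel': array([-0.00167707,  0.00079968,  0.00187776,  0.0007416 , -0.00017006,
       -0.00082486,  0.00090821]), 'effort': array([ 6.80177636e-04, -6.58560634e+01,  1.36567958e+00, -4.05564129e+01,
        1.67600921e-02,  1.25961215e-02, -3.50686912e-05]), 'ee_pos': array([ 150.45583892, -631.82075735,  202.91144283]), 'tcp_rot': array([-8.01869662e-04,  9.93172660e-01,  1.16650754e-01, -1.61570142e-04]), 'force': array([0.01162192, 0.20789476, 0.21140104]), 'torque': array([-0.031334  , -0.0067092 ,  0.02160532]), 'grasp_force': 0.0, 'gripper_width': 0.9988281039005151}
scene [[-0.76, -0.48, 0.44, 1217.1], [0.65, -0.57, 0.5, 709.09], [0.01, 0.67, 0.75, 1165.76], [0.0, 0.0, 0.0, 1.0]]
base_rocker_near 0.49 [221. 159.] [ 551.9 -263.7   45.4]
base_rocker_near 0.48 [347. 236.] [494.9 282.1 100.9]
base_rocker_far 0.55 [341. 241.] [519.5 282.7  98.3]
base_rocker_far 0.35 [323. 216.] [428.1 135.3   1.7]
ring_rocker_near 0.47 [225. 157.] [ 533.6 -2
[... 598 characters left out ...]
.7   -0. ]
base_rocker_far 0.53 [243. 149.] [528.7 278.   99. ]
base_rocker_far 0.52 [233. 148.] [490.6 280.3 102.8]
ring_rocker_near 0.44 [235. 273.] [ 513.8 -285.9   41.1]
ring_rocker_far 0.41 [245. 264.] [ 541.1 -264.9   52. ]
dial_mark 0.64 [232. 279.] [ 506.6 -304.5   41. ]
dial_mark 0.16 [294. 188.] [715.1 134.9  18.1]
shutter_top 0.59 [214. 188.] [ 4.216e+02  1.578e+02 -2.000e-01]
shutter_top 0.45 [233. 216.] [499.8 -36.6  26.8]
lamp_supply 0.65 [241. 168.] [521.2 228.9  44.8]
lamp_supply 0.5 [264. 249.] [ 596.4 -159.4    4.1]
ring_controller 0.82 [238. 285.] [ 524.5 -336.8   57.1]
ring_controller 0.64 [234. 270.] [ 511.9 -277.7   42.8]
release_pad 0.67 [238. 222.] [517.1 -64.2  25.1]
```

View pics/scene.png

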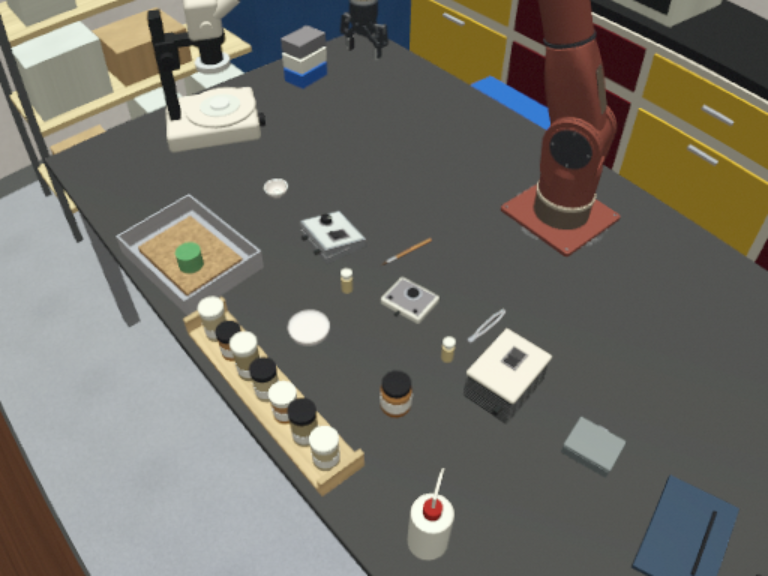

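View pics/side.png

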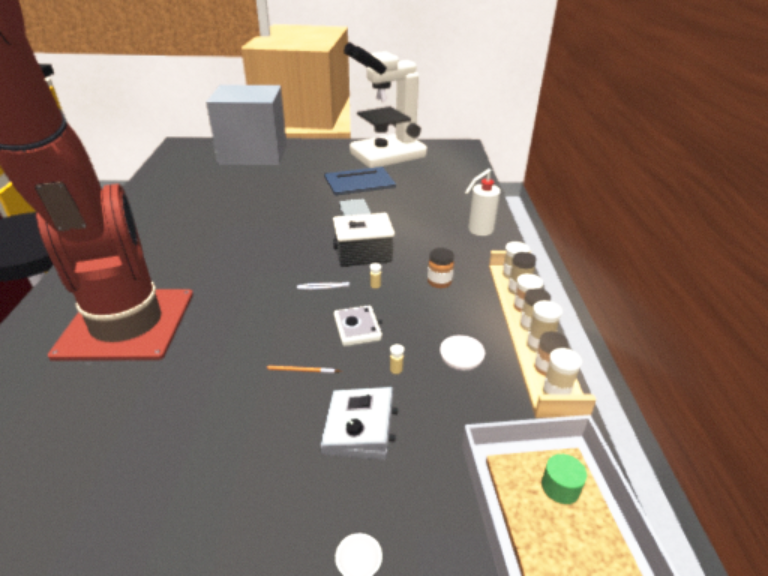

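The scene view shows the supply's rocker at about (343,238) in original pixels, the controller's rocker at (225,157) and the shutter at (275,195). The side view agrees. I'll get close-ups with the wrist camera, starting above the controller.

Request:
{"api": "play_rows", "payload": {"commands": [[-1,[40,-25.6,-9.7],[0,0,0.234]],[-1,[40,-25.6,-9.7],[0,0,0.234]],[-1,[40,-25.6,-9.7],[0,0,0.234]],[-1,[40,-25.6,-9.7],[0,0,0.234]],[-1,[40,-25.6,-9.7],[0,0,0.234]],[-1,[40,-25.6,-9.7],[0,0,0.234]],[-1,[40,-25.6,-9.7],[0,0,0.234]],[-1,[40,-25.6,-9.7],[0,0,0.234]],[-1,[40,-25.6,-9.7],[0,0,0.234]],[-1,[40,-25.6,-9.7],[0,0,0.234]]], "grip_force": 40}}

```text
t: 2.0
ee_pos: [482.8, -287.3, 301.9]
tcp_rot: [-0.0, 1.0, 0.001, 0.001]
force: [-0.2, 0.5, -0.1]
gripper_width: 0.0
grasp_force: 0.0
```

```bash
cat > w.py <<'E'
from h import *
import sys
def look(names,fn):
    c=camera("wrist"); s=arm.sense(); print(s["t"],s["ee_pos"].round(1))
    for q in names:
        for r in spotter.place_of("wrist",q)[:2]:
            p=at(c,r["pixel"]); print(q,round(r["conf"],2),np.round(r["pixel"]),None if p is None else p.round(1))
    np.savez(fn,**{k:c[k] for k in c})
    cv2.imwrite(f"pics/{fn}.png",cv2.cvtColor(c["image"],cv2.COLOR_RGB2BGR))
    print(np.round(c["world_from_camera"],2).tolist(),c["fovy"])
look(sys.argv[2:],sys.argv[1])
E
python3 w.py w1 ring_rocker_near ring_rocker_far dial_mark ring_controller
```

```text
2.05 [ 486.5 -282.6  302.6]
ring_rocker_near 0.57 [240. 134.] [ 515.  -270.2   43.4]
ring_rocker_far 0.59 [242. 116.] [ 538.1 -273.5   53.2]
dial_mark 0.88 [279. 140.] [ 509.  -319.    53.3]
dial_mark 0.52 [ 54. 142.] [503.5 -27.1  31.6]
ring_controller 0.97 [261. 125.] [ 525.9 -296.5   41.7]
[[0.0, 0.96, 0.27, 552.56], [-1.0, 0.0, 0.0, -287.92], [-0.0, -0.27, 0.96, 472.73], [0.0, 0.0, 0.0, 1.0]] 59.415914289210946
```

View pics/w1.png

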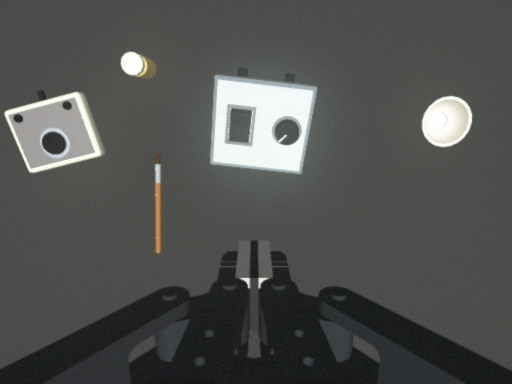

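The wrist view shows the controller's rocker at (240,126), its dial at (287,131), the pad's button at (54,142), and two keys on the pad's back edge. Next I go over the pad.

Request:
{"api": "play_rows", "payload": {"commands": [[-1,[5.5,-25.0,7.0],[0,0,0]],[-1,[5.5,-25.0,7.0],[0,0,0]],[-1,[5.5,-25.0,7.0],[0,0,0]],[-1,[5.5,-25.0,7.0],[0,0,0]],[-1,[5.5,-25.0,7.0],[0,0,0]],[-1,[5.5,-25.0,7.0],[0,0,0]],[-1,[5.5,-25.0,7.0],[0,0,0]],[-1,[5.5,-25.0,7.0],[0,0,0]],[-1,[5.5,-25.0,7.0],[0,0,0]]]}}

```text
t: 3.15
ee_pos: [535.3, -43.2, 231.0]
tcp_rot: [0.0, 1.0, -0.002, 0.0]
force: [0.1, -1.7, -0.1]
gripper_width: -0.004
grasp_force: 0.0
```

```bash
python3 w.py w2 shutter_top release_pad key_left key_right
```

```text
3.2 [535.4 -42.9 231.1]
shutter_top 0.78 [236. 198.] [501.  -23.7  30.5]
shutter_top 0.64 [233. 180.] [520.2 -20.1  24.7]
release_pad 0.94 [234. 180.] [520.  -21.9  24.7]
release_pad 0.45 [456. 192.] [ 509.5 -268.1   41.9]Traceback (most recent call last):
  File "w.py", line 11, in <module>
    look(sys.argv[2:],sys.argv[1])
    ~~~~^^^^^^^^^^^^^^^^^^^^^^^^^^
  File "w.py", line 6, in look
    for r in spotter.place_of("wrist",q)[:2]:
             ~~~~~~~~~~~~~~~~^^^^^^^^^^^
ValueError: it knows: base_rocker_far, base_rocker_near, brush, dial_mark, forceps, jar, lamp_supply, petri_dish, release_pad, ring_controller, ring_rocker_far, ring_rocker_near, shutter_top, slide_box, vial, wat
```

Request:
{"api": "play_rows", "payload": {"commands": [[-1,[0,-31.0,-8.0],[0,0,0]],[-1,[0,-31.0,-8.0],[0,0,0]],[-1,[0,-31.0,-8.0],[0,0,0]],[-1,[0,-31.0,-8.0],[0,0,0]],[-1,[0,-31.0,-8.0],[0,0,0]],[-1,[0,-31.0,-8.0],[0,0,0]],[-1,[0,-31.0,-8.0],[0,0,0]],[-1,[0,-31.0,-8.0],[0,0,0]],[-1,[0,-31.0,-8.0],[0,0,0]],[-1,[0,-31.0,-8.0],[0,0,0]]]}}

```text
t: 4.3
ee_pos: [536.2, 267.3, 310.5]
tcp_rot: [0.001, 1.0, -0.001, -0.0]
force: [0.5, -0.6, 0.1]
gripper_width: -0.002
grasp_force: 0.0
```

```bash
python3 w.py w3 base_rocker_near base_rocker_far lamp_supply
python3 -c "
import cv2,numpy as np
cv2.imwrite('pics/j.png',np.vstack([cv2.imread('pics/w2.png')[:290],cv2.imread('pics/w3.png')[:290]]))"
```

```text
4.35 [536.1 267.3 310.5]
base_rocker_near 0.72 [249. 202.] [494.8 272.  105.6]
base_rocker_far 0.57 [242. 175.] [525.9 280.3 100.1]
lamp_supply 0.81 [243. 164.] [538.2 278.5  96.7]
[[-0.0, 0.96, 0.27, 606.29], [-1.0, -0.0, -0.0, 266.46], [0.0, -0.27, 0.96, 481.21], [0.0, 0.0, 0.0, 1.0]] 59.415914289210946[ WARN:0@0.013] global loadsave.cpp:275 findDecoder imread_('pics/w2.png'): can't open/read file: check file path/integrity
Traceback (most recent call last):
TypeError: 'NoneType' object is not subscriptable
```

```bash
python3 - <<'E'
from h import *
yy,xx=np.mgrid[0:384,0:512]
def cloud(fn):
    c=dict(np.load(fn+".npz")); m=c["depth"]>0
    return ray_pts(c,np.c_[xx[m],yy[m]],c["depth"][m]),c["image"][m]
P,I=cloud("w3")
m=(P[:,2]>92)&(P[:,2]<99.5)&(abs(P[:,0]-530)<110)&(abs(P[:,1]-275)<90)&(I.mean(1)>110)
r=cv2.minAreaRect(P[m,:2].astype(np.float32)); print("cap",r,P[m,2].mean())
m=(P[:,2]>97)&(abs(P[:,0]-515)<45)&(abs(P[:,1]-277)<40)&(I.mean(1)<80)
r=cv2.minAreaRect(P[m,:2].astype(np.float32)); print("rocker",r,P[m].min(0),P[m].max(0))
P,I=cloud("w1")
m=(P[:,2]>25)&(P[:,2]<62)&(abs(P[:,0]-526)<90)&(abs(P[:,1]+296)<90)
r=cv2.minAreaRect(P[m,:2].astype(np.float32)); print("ring",r)
m&=I.mean(1)>150
A=np.c_[P[m,:2],np.ones(m.sum())]; print("plane",np.linalg.lstsq(A,P[m,2],rcond=None)[0])
E
```

```text
cap ((522.6813354492188, 280.8147888183594), (143.58509826660156, 111.94511413574219), 9.696880340576172) 96.57273357824884
rocker ((523.5579223632812, 272.94744873046875), (66.04816436767578, 79.02114868164062), 9.207803726196289) [488.9262877  237.01388447 101.19491292] [555.31688152 316.99653384 429.67680882]
ring ((530.012939453125, -296.4685974121094), (124.29024505615234, 124.97180938720703), 83.7390365600586)
plane [ 2.00217394e-01 -1.99933471e-02 -6.95389267e+01]
```

View pics/w3.png

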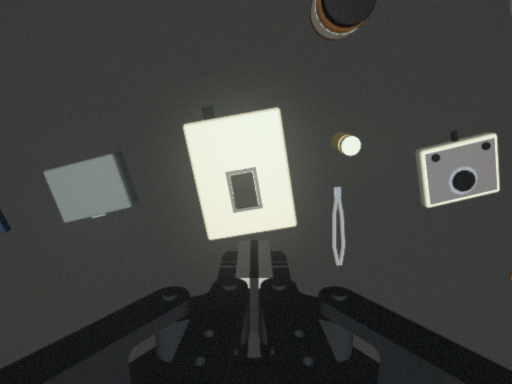

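The supply's rocker is at (245,190). The cap fit (143.6 × 111.9 mm, top at 96.6) matches the given size, so the pivot is about (508,278) and the near point about (492,275).

Request:
{"api": "play_rows", "payload": {"commands": [[-1,[-4.5,-0.8,5],[0,0,-0.17]],[-1,[-4.5,-0.8,10],[0,0,-0.17]],[-1,[-4.5,-0.8,15],[0,0,-0.17]],[-1,[-4.5,-0.8,19],[0,0,-0.17]],[-1,[-4.5,-0.8,19],[0,0,-0.17]],[-1,[-4.5,-0.8,19],[0,0,-0.17]],[-1,[-4.5,-0.8,19],[0,0,-0.17]],[-1,[-4.5,-0.8,19],[0,0,-0.17]],[-1,[-4.5,-0.8,19],[0,0,-0.17]]]}}

```text
t: 5.4
ee_pos: [491.6, 278.0, 122.8]
tcp_rot: [-0.0, 0.996, 0.085, 0.001]
force: [0.7, 0.0, -0.7]
gripper_width: 0.001
grasp_force: 0.0
```

Request:
{"api": "play_rows", "payload": {"commands": [[-1,[0,0.25,0.8],[0,0,0]],[-1,[0,0.25,1.2],[0,0,0]],[-1,[0,0.25,1.5],[0,0,0]],[-1,[0,0.25,1.7],[0,0,0]],[-1,[0,0.25,1.9],[0,0,0]],[-1,[0,0.25,2.1],[0,0,0]],[-1,[0,0.25,2.1],[0,0,0]],[-1,[0,0.25,2.1],[0,0,0]]]}}

```text
t: 6.2
ee_pos: [490.9, 275.0, 99.9]
tcp_rot: [-0.0, 0.996, 0.085, 0.0]
force: [0.3, 0.5, 0.2]
gripper_width: 0.004
grasp_force: 0.0
```

No force at z 99.9, so the rocker has probably snapped over. I'll raise the arm and check.

Request:
{"api": "play_rows", "payload": {"commands": [[-1,[0,0,-5],[0,0,0]],[-1,[2,0,-10],[0,0,0]],[-1,[4,0,-15],[0,0,0]],[-1,[4,0,-15],[0,0,0]],[-1,[4,0,-15],[0,0,0]],[-1,[4,0,-15],[0,0,0]]]}}

```text
t: 6.8
ee_pos: [529.6, 281.5, 248.5]
tcp_rot: [0.0, 0.996, 0.085, -0.001]
force: [-0.1, 0.8, -0.5]
gripper_width: -0.002
grasp_force: 0.0
```

```bash
cat > prof.py <<'E'
from h import *
import sys
fn=sys.argv[1]; px,py,yaw=map(float,sys.argv[2:5])
yy,xx=np.mgrid[0:384,0:512]
c=dict(np.load(fn+".npz")); m=c["depth"]>0
P=ray_pts(c,np.c_[xx[m],yy[m]],c["depth"][m]); 
d=P[:,:2]-[px,py]; u=d[:,0]*np.cos(yaw)+d[:,1]*np.sin(yaw); v=-d[:,0]*np.sin(yaw)+d[:,1]*np.cos(yaw)
for a in range(-32,32,4):
    k=(u>=a)&(u<a+4)&(abs(v)<9)
    if k.sum(): print(a+2,k.sum(),np.median(P[k,2]).round(1),end=" | ")
print()
E
python3 w.py w4 base_rocker_near base_rocker_far
for f in w3 w4; do python3 prof.py $f 507.9 278.3 0.169;done
python3 prof.py w1 530 -296.5 -0.109
python3 - <<'E'
import cv2
cv2.imwrite('pics/c4.png',cv2.resize(cv2.imread('pics/w4.png')[90:330,130:390],None,fx=2,fy=2))
E
```

```text
6.85 [529.3 281.3 248.1]
base_rocker_near 0.56 [252. 217.] [491.7 276.1 107. ]
base_rocker_far 0.7 [252. 181.] [526.6 281.6 100.6]
[[0.17, 0.95, 0.27, 598.92], [-0.99, 0.16, 0.05, 292.58], [-0.0, -0.28, 0.96, 419.17], [0.0, 0.0, 0.0, 1.0]] 59.415914289210946
-30 52 96.6 | -26 38 97.4 | -22 40 98.5 | -18 27 106.3 | -14 56 106.1 | -10 57 104.5 | -6 55 103.1 | -2 54 101.6 | 2 53 100.4 | 6 52 100.7 | 10 49 100.5 | 14 53 100.4 | 18 63 100.4 | 22 49 98.7 | 26 76 97.4 | 30 167 394.9 | 
-30 68 96.5 | -26 55 97.1 | -22 55 98.4 | -18 35 107.0 | -14 75 106.3 | -10 75 104.6 | -6 83 102.9 | -2 75 101.4 | 2 71 100.6 | 6 71 100.4 | 10 99 100.9 | 14 348 324.0 | 18 349 316.0 | 22 294 315.0 | 26 311 314.4 | 30 752 314.2 | 
-30 3136 409.4 | -26 47 37.1 | -22 43 38.1 | -18 42 38.7 | -14 45 39.8 | -10 46 40.6 | -6 47 41.1 | -2 46 42.1 | 2 45 42.9 | 6 47 43.6 | 10 49 44.8 | 14 49 45.3 | 18 47 46.3 | 22 52 47.0 | 26 49 47.6 | 30 52 48.4 |
```

View pics/c4.png

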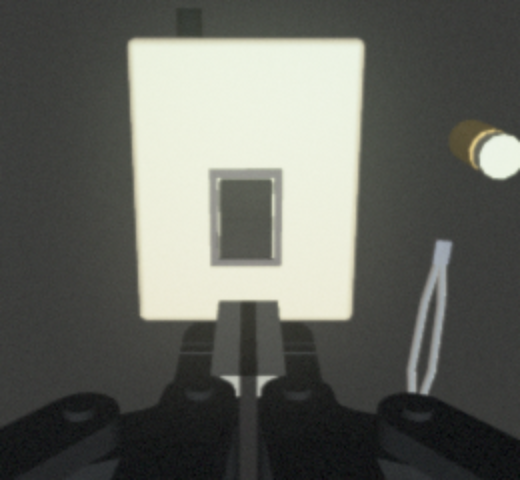

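The rocker has not moved: its near end is still at about 107. I'll check where the fingertip really is.

```bash
python3 - <<'E'
from h import *
c=dict(np.load("w4.npz"))
s=arm.sense(); print(s["ee_pos"],s["gripper_width"])
for y in range(230,300,6):
    print(y,[at(c,(x,y)).round(0).tolist() if c["depth"][y,x]>0 else None for x in (240,247,254,261,268)])
E
```

```text
[529.36761398 281.28279344 248.27387423] 0.000572452064498031
230 [None, [473.0, 278.0, 96.0], [475.0, 271.0, 97.0], [476.0, 264.0, 97.0], [477.0, 257.0, 96.0]]
236 [[466.0, 284.0, 97.0], [467.0, 277.0, 97.0], [468.0, 270.0, 96.0], [470.0, 263.0, 97.0], [471.0, 256.0, 97.0]]
242 [[540.0, 289.0, 283.0], [541.0, 286.0, 284.0], [541.0, 282.0, 283.0], [542.0, 279.0, 283.0], [542.0, 276.0, 282.0]]
248 [[540.0, 288.0, 290.0], [541.0, 285.0, 290.0], [541.0, 282.0, 290.0], [542.0, 280.0, 289.0], [542.0, 277.0, 290.0]]
254 [[540.0, 288.0, 295.0], [541.0, 285.0, 295.0], [541.0, 282.0, 295.0], [541.0, 280.0, 295.0], [542.0, 277.0, 295.0]]
260 [[540.0, 288.0, 301.0], [541.0, 285.0, 301.0], [541.0, 282.0, 301.0], [542.0, 280.0, 301.0], [542.0, 277.0, 301.0]]
266 [[540.0, 288.0, 305.0], [541.0, 285.0, 306.0], [541.0, 282.0, 305.0], [542.0, 280.0, 306.0], [542.0, 277.0, 306.0]]
272 [[540.0, 287.0, 310.0], [541.0, 285.0, 311.0], [541.0, 282.0, 310.0], [542.0, 280.0, 310.0], [542.0, 278.0, 310.0]]
278 [[540.0, 287.0, 315.0], [540.0, 285.0, 314.0], [541.0, 282.0, 314.0], [541.0, 280.0, 314.0], [543.0, 278.0, 316.0]]
284 [[541.0, 287.0, 320.0], [541.0, 285.0, 319.0], [539.0, 282.0, 314.0], [543.0, 280.0, 320.0], [543.0, 278.0, 320.0]]
290 [[541.0, 287.0, 324.0], [541.0, 285.0, 323.0], [536.0, 282.0, 314.0], [542.0, 280.0, 323.0], [543.0, 278.0, 324.0]]
296 [[542.0, 287.0, 328.0], [539.0, 284.0, 324.0], [534.0, 281.0, 314.0], [542.0, 280.0, 326.0], [543.0, 278.0, 327.0]]
```

```bash
python3 - <<'E'
from h import *
yy,xx=np.mgrid[0:384,0:512]
for n in("side","scene"):
    c=camera(n); m=c["depth"]>0
    P=ray_pts(c,np.c_[xx[m],yy[m]],c["depth"][m])
    d=P[:,:2]-[529.4,281.3]
    k=(abs(d[:,0])<40)&(abs(d[:,1])<40)&(P[:,2]>150)
    Q=P[k]; Q=Q[np.argsort(Q[:,2])]; print(n,len(Q)); print(Q[:12].round(0).tolist())
    p=c["image"]; i=np.where(k)[0]
    X,Y=xx[m][i],yy[m][i]; print(X.min(),X.max(),Y.min(),Y.max())
    x0,y0=int(X.mean()),Y.max()
    cv2.imwrite(f"pics/t_{n}.png",cv2.cvtColor(cv2.resize(p[max(0,y0-60):y0+60,x0-65:x0+65],None,fx=4,fy=4),cv2.COLOR_RGB2BGR))
a,b=[cv2.resize(cv2.imread(f"pics/t_{n}.png"),(390,360)) for n in("side","scene")]
cv2.imwrite("pics/t.png",np.hstack([a,b]))
E
```

```text
side 1597
[[527.0, 267.0, 279.0], [541.0, 276.0, 279.0], [533.0, 276.0, 279.0], [526.0, 275.0, 280.0], [530.0, 273.0, 280.0], [537.0, 272.0, 281.0], [523.0, 271.0, 281.0], [519.0, 278.0, 282.0], [541.0, 275.0, 283.0], [523.0, 274.0, 284.0], [537.0, 269.0, 286.0], [534.0, 267.0, 287.0]]
229 255 0 106
scene 3773
[[538.0, 287.0, 275.0], [542.0, 283.0, 277.0], [541.0, 275.0, 278.0], [537.0, 289.0, 279.0], [542.0, 280.0, 279.0], [541.0, 285.0, 279.0], [541.0, 278.0, 281.0], [536.0, 270.0, 281.0], [537.0, 292.0, 282.0], [535.0, 294.0, 282.0], [539.0, 272.0, 282.0], [537.0, 288.0, 282.0]]
336 402 51 206
```

View pics/t.png

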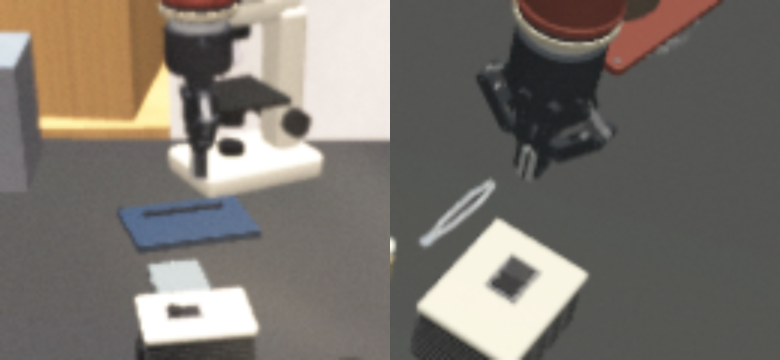

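All three cameras put the closed fingertips about 30 mm above the reported TCP, which explains the missing contact. I'll go back down with that offset and watch the force.

Request:
{"api": "play_rows", "payload": {"commands": [[-1,[-3.9,0,5],[0,0,0]],[-1,[-3.9,0,10],[0,0,0]],[-1,[-3.9,0,14],[0,0,0]],[-1,[-3.9,0,16],[0,0,0]],[-1,[-3.9,0,16.5],[0,0,0]],[-1,[-3.9,0,16.7],[0,0,0]],[-1,[-3.9,0,16.7],[0,0,0]]]}}

```text
t: 7.75
ee_pos: [492.7, 275.8, 84.1]
tcp_rot: [-0.0, 0.996, 0.085, 0.001]
force: [0.1, 0.5, 0.5]
gripper_width: 0.0
grasp_force: 0.0
```

Request:
{"api": "play_rows", "payload": {"commands": [[-1,[0,0,0.15],[0,0,0]],[-1,[0,0,0.3],[0,0,0]],[-1,[0,0,0.4],[0,0,0]],[-1,[0,0,0.4],[0,0,0]]]}}

```text
t: 8.15
ee_pos: [492.3, 275.3, 79.3]
tcp_rot: [-0.0, 0.996, 0.085, 0.0]
force: [0.3, -0.5, 2.6]
gripper_width: -0.005
grasp_force: 1.4
```

Contact at ee z of about 79, as predicted. I'll press on in small steps.

Request:
{"api": "play_rows", "payload": {"commands": [[-1,[0,0,0.15],[0,0,0]],[-1,[0,0,0.3],[0,0,0]],[-1,[0,0,0.45],[0,0,0]],[-1,[0,0,0.6],[0,0,0]],[-1,[0,0,0.6],[0,0,0]]]}}

```text
t: 8.65
ee_pos: [491.9, 275.0, 72.8]
tcp_rot: [0.0, 0.996, 0.085, -0.0]
force: [-0.3, -0.3, 1.5]
gripper_width: 0.004
grasp_force: 0.8
```

Request:
{"api": "play_rows", "payload": {"commands": [[-1,[0,0,0.1],[0,0,0]],[-1,[0,0,0.2],[0,0,0]],[-1,[0,0,0.2],[0,0,0]]]}}

```text
t: 8.95
ee_pos: [492.0, 275.1, 72.5]
tcp_rot: [0.0, 0.996, 0.085, 0.0]
force: [-8.2, -5.8, 20.1]
gripper_width: -0.001
grasp_force: 10.0
```

Request:
{"api": "play_rows", "payload": {"commands": [[-1,[0,0,-3],[0,0,0]],[-1,[0,0,-8],[0,0,0]],[-1,[4,0,-13],[0,0,0]],[-1,[4,0,-17],[0,0,0]],[-1,[4,0,-17],[0,0,0]],[-1,[4,0,-17],[0,0,0]]]}}

```text
t: 9.55
ee_pos: [531.9, 282.4, 241.6]
tcp_rot: [-0.0, 0.996, 0.085, 0.001]
force: [-1.0, -0.5, -0.6]
gripper_width: 0.003
grasp_force: 0.0
```

```bash
python3 w.py w5 base_rocker_near base_rocker_far
python3 prof.py w5 507.9 278.3 0.169
# ring rocker pivot: find along own y +26
python3 - <<'E'
import numpy as np
o=np.array([530,-296.5]);yaw=-0.109;X=np.array([np.cos(yaw),np.sin(yaw)]);Y=np.array([-X[1],X[0]])
p=o+26*Y; print(p, p+16*X, p-16*X, "dial",o-33*Y)
E
python3 prof.py w1 532.8 -270.7 -0.109
```

```text
9.6 [531.1 281.8 240.1]
base_rocker_near 0.86 [255. 220.] [492.9 274.  100.7]
base_rocker_far 0.66 [253. 189.] [524.8 281.5 106.5]
[[0.17, 0.95, 0.27, 600.72], [-0.99, 0.16, 0.04, 293.09], [-0.0, -0.27, 0.96, 412.52], [0.0, 0.0, 0.0, 1.0]] 59.415914289210946
-30 67 96.4 | -26 58 97.9 | -22 58 98.4 | -18 67 100.5 | -14 74 100.4 | -10 70 100.8 | -6 74 100.7 | -2 74 100.7 | 2 70 101.7 | 6 64 103.3 | 10 75 104.8 | 14 154 306.7 | 18 454 316.5 | 22 333 308.6 | 26 315 307.7 | 30 545 297.9 | 
[ 532.82839154 -270.65430014] [ 548.73343761 -272.39484878] [ 516.92334547 -268.9137515 ] dial [ 526.41011843 -329.30415752]
-30 534 410.2 | -26 45 40.6 | -22 43 41.7 | -18 43 42.7 | -14 48 43.6 | -10 46 44.7 | -6 46 46.3 | -2 45 48.9 | 2 48 51.6 | 6 52 53.7 | 10 52 52.6 | 14 51 47.7 | 18 50 46.9 | 22 50 46.9 | 26 53 47.6 | 30 50 48.6 |
```

The base rocker is now off: near half level at 100.6, far end raised. Next I move to the ring controller.

Request:
{"api": "play_rows", "payload": {"commands": [[-1,[-8.7,54.6,0],[0,0,0.28]],[-1,[-8.7,54.6,0],[0,0,0.28]],[-1,[-8.7,54.6,0],[0,0,0.28]],[-1,[-8.7,54.6,5],[0,0,0.28]],[-1,[-8.7,54.6,5],[0,0,0.28]],[-1,[-8.7,54.6,5],[0,0,0.28]],[-1,[-8.7,54.6,5],[0,0,0.28]],[-1,[-8.7,54.6,5],[0,0,0.28]],[-1,[-8.7,54.6,5],[0,0,0.28]],[-1,[-8.7,54.6,5],[0,0,0.28]]]}}

```text
t: 10.7
ee_pos: [535.9, -217.2, 196.1]
tcp_rot: [-0.0, 0.998, -0.055, -0.001]
force: [1.2, 0.2, -0.4]
gripper_width: -0.005
grasp_force: 0.0
```

Request:
{"api": "play_rows", "payload": {"commands": [[-1,[0,0,0],[0,0,0]],[-1,[0,0,0],[0,0,0]],[-1,[0,0,0],[0,0,0]],[-1,[0,0,0],[0,0,0]],[-1,[0,0,0],[0,0,0]]]}}

```text
t: 11.2
ee_pos: [537.5, -214.1, 197.8]
tcp_rot: [-0.0, 0.999, -0.054, 0.0]
force: [-0.3, 0.4, 0.1]
gripper_width: 0.001
grasp_force: 0.0
```

```bash
python3 w.py w6 ring_rocker_near ring_rocker_far dial_mark
python3 prof.py w6 525.3 -269.8 -0.109
python3 - <<'E'
from h import *
yy,xx=np.mgrid[0:384,0:512]
c=dict(np.load("w6.npz")); m=c["depth"]>0
P=ray_pts(c,np.c_[xx[m],yy[m]],c["depth"][m]);I=c["image"][m].mean(1)
d=P[:,:2]-[525.3,-269.8];a=-.109
u=d[:,0]*np.cos(a)+d[:,1]*np.sin(a); v=-d[:,0]*np.sin(a)+d[:,1]*np.cos(a)
k=(P[:,2]<70)&(abs(u)<15)&(abs(v)<25)&(I<70); print("dark rocker v",np.percentile(v[k],[3,50,97]),"u",u[k].min(),u[k].max())
E
```

```text
11.25 [ 537.4 -214.4  197.9]
ring_rocker_near 0.85 [312. 196.] [ 510.7 -270.4   42. ]
ring_rocker_far 0.75 [314. 174.] [ 535.7 -273.1   51.9]
ring_rocker_far 0.26 [313. 198.] [ 508.4 -271.5   41.9]
[[-0.11, 0.96, 0.27, 607.1], [-0.99, -0.1, -0.03, -222.41], [-0.0, -0.27, 0.96, 368.64], [0.0, 0.0, 0.0, 1.0]] 59.415914289210946
-30 55 34.9 | -26 50 35.4 | -22 67 38.3 | -18 54 41.4 | -14 62 42.0 | -10 67 42.8 | -6 65 43.7 | -2 61 44.4 | 2 68 46.5 | 6 54 48.9 | 10 74 51.6 | 14 72 54.0 | 18 1604 305.4 | 22 79 47.5 | 26 83 47.0 | 30 76 47.0 | 
dark rocker v [-5.39923599  8.48372179 11.99387022] u -14.39777276893269 14.98722722230552
```

Request:
{"api": "play_rows", "payload": {"commands": [[-1,[0.7,5.6,3],[0,0,0]],[-1,[0.7,5.6,6],[0,0,0]],[-1,[0.7,5.6,10],[0,0,0]],[-1,[0.7,5.6,14],[0,0,0]],[-1,[0.7,5.6,15.5],[0,0,0]],[-1,[0.7,5.6,16],[0,0,0]],[-1,[0.7,5.6,16],[0,0,0]]]}}

```text
t: 12.1
ee_pos: [538.6, -271.9, 38.6]
tcp_rot: [0.0, 0.998, -0.055, 0.0]
force: [0.1, -0.1, 0.6]
gripper_width: -0.001
grasp_force: 0.0
```

Request:
{"api": "play_rows", "payload": {"commands": [[-1,[0,0,0.4],[0,0,0]],[-1,[0,0,0.8],[0,0,0]],[-1,[0,0,1.0],[0,0,0]],[-1,[0,0,1.2],[0,0,0]],[-1,[0,0,1.35],[0,0,0]],[-1,[0,0,1.5],[0,0,0]],[-1,[0,0,1.6],[0,0,0]],[-1,[0,0,1.6],[0,0,0]]]}}

```text
t: 12.9
ee_pos: [537.3, -271.7, 21.2]
tcp_rot: [-0.0, 0.998, -0.055, -0.001]
force: [0.6, -0.6, -0.0]
gripper_width: 0.002
grasp_force: 0.1
```

Request:
{"api": "play_rows", "payload": {"commands": [[-1,[0,0,0.1],[0,0,0]],[-1,[0,0,0.15],[0,0,0]],[-1,[0,0,0.15],[0,0,0]]]}}

```text
t: 13.2
ee_pos: [537.6, -271.8, 20.7]
tcp_rot: [-0.0, 0.998, -0.055, -0.0]
force: [-3.6, 1.2, 8.5]
gripper_width: 0.002
grasp_force: 3.9
```

Request:
{"api": "play_rows", "payload": {"commands": [[-1,[0,0,-3],[0,0,0]],[-1,[0,0,-8],[0,0,0]],[-1,[0,-3,-13],[0,0,0]],[-1,[0,-7,-17],[0,0,0]],[-1,[0,-7,-17],[0,0,0]],[-1,[0,-7,-17],[0,0,0]],[-1,[0,-7,-17],[0,0,0]]]}}

```text
t: 13.9
ee_pos: [544.8, -203.3, 188.8]
tcp_rot: [0.0, 0.998, -0.055, -0.001]
force: [-0.7, 0.1, 0.6]
gripper_width: -0.002
grasp_force: 0.0
```

```bash
python3 w.py w7 ring_rocker_near ring_rocker_far dial_mark
python3 prof.py w7 525.3 -269.8 -0.109
python3 prof.py w7 501 -23.7 0.17
```

```text
13.95 [ 544.4 -203.7  188.2]
ring_rocker_near 0.96 [325. 205.] [ 511.6 -269.9   47.5]
ring_rocker_far 0.85 [325. 176.] [ 540.7 -271.1   48.6]
ring_rocker_far 0.71 [378. 204.] [ 508.9 -318.5   53.9]
dial_mark 0.97 [375. 205.] [ 503.  -321.2   38.6]
[[-0.11, 0.96, 0.27, 614.74], [-0.99, -0.11, -0.03, -211.76], [-0.0, -0.28, 0.96, 359.43], [0.0, 0.0, 0.0, 1.0]] 59.415914289210946
-30 59 34.8 | -26 51 35.6 | -22 50 38.4 | -18 35 47.9 | -14 74 47.6 | -10 73 47.0 | -6 73 46.3 | -2 80 45.6 | 2 69 45.3 | 6 70 46.2 | 10 73 47.1 | 14 74 47.9 | 18 83 48.6 | 22 82 47.3 | 26 81 46.8 | 30 76 46.8 | 
-30 13 21.3 | -26 51 23.2 | -22 55 24.5 | -18 56 24.9 | -14 35 25.8 | -10 56 31.0 | -6 61 30.8 | -2 60 30.8 | 2 55 30.6 | 6 60 30.7 | 10 59 30.6 | 14 75 29.4 | 18 64 25.2 | 22 63 24.7 | 26 58 24.4 | 30 65 24.3 |
```

The ring rocker is on: its far half is flush and its near half raised. Now the shutter.

```bash
python3 - <<'E'
from h import *
yy,xx=np.mgrid[0:384,0:512]
for f in ("w7","w1","w6"):
    c=dict(np.load(f+".npz")); m=c["depth"]>0
    P=ray_pts(c,np.c_[xx[m],yy[m]],c["depth"][m])
    d=np.hypot(*(P[:,:2]-[502,-23]).T)
    k=(d<22)&(P[:,2]>28.5)&(P[:,2]<33.5)
    if k.sum()<20: continue
    print(f,cv2.minEnclosingCircle(P[k,:2].astype(np.float32)),P[k].mean(0).round(1))
    k=(d<90)&(P[:,2]>21)&(P[:,2]<27)
    print(cv2.minAreaRect(P[k,:2].astype(np.float32)))
E
```

```text
w7 ((502.2055358886719, -24.58957290649414), 14.720370292663574) [502.7 -25.2  30.7]
((514.0625, -21.844589233398438), (84.5385513305664, 104.76435089111328), 13.883278846740723)
w1 ((502.1260070800781, -24.930166244506836), 15.248406410217285) [502.5 -25.5  30.7]
((514.02685546875, -22.22161102294922), (84.88734436035156, 106.45465850830078), 13.761382102966309)
w6 ((502.56402587890625, -24.209510803222656), 15.125642776489258) [502.6 -25.1  30.6]
((513.9677124023438, -21.685279846191406), (84.7979507446289, 104.46224975585938), 13.960779190063477)
```

Request:
{"api": "play_rows", "payload": {"commands": [[-1,[-6.1,-17.3,2],[0,0,-0.35]],[-1,[-6.1,-17.3,2],[0,0,-0.35]],[-1,[-6.1,-17.3,2],[0,0,-0.35]],[-1,[-6.1,-17.3,2],[0,0,-0.35]],[-1,[-6.1,-17.3,6],[0,0,-0.35]],[-1,[-6.1,-17.3,10],[0,0,-0.35]],[-1,[-6.1,-17.3,14],[0,0,-0.35]],[-1,[-6.1,-17.3,16],[0,0,-0.35]],[-1,[-6.1,-17.3,17],[0,0,-0.35]],[-1,[-6.1,-17.3,17],[0,0,-0.35]]]}}

```text
t: 15.1
ee_pos: [503.0, -23.9, 18.9]
tcp_rot: [-0.0, 0.993, 0.119, -0.001]
force: [0.2, 0.4, 0.6]
gripper_width: -0.001
grasp_force: 0.0
```

Request:
{"api": "play_rows", "payload": {"commands": [[-1,[0,0,0.6],[0,0,0]],[-1,[0,0,1.1],[0,0,0]],[-1,[0,0,1.4],[0,0,0]],[-1,[0,0,1.6],[0,0,0]],[-1,[0,0,1.75],[0,0,0]],[-1,[0,0,1.9],[0,0,0]],[-1,[0,0,1.9],[0,0,0]]]}}

```text
t: 15.8
ee_pos: [504.3, -23.7, 1.3]
tcp_rot: [0.0, 0.993, 0.12, 0.0]
force: [-0.3, -0.7, 2.6]
gripper_width: 0.005
grasp_force: 1.1
```

Contact. I'll continue until the force rises past the bottom stop.

Request:
{"api": "play_rows", "payload": {"commands": [[-1,[0,0,0.15],[0,0,0]],[-1,[0,0,0.3],[0,0,0]],[-1,[0,0,0.4],[0,0,0]],[-1,[0,0,0.5],[0,0,0]],[-1,[0,0,0.5],[0,0,0]]]}}

```text
t: 16.3
ee_pos: [504.4, -23.7, -2.6]
tcp_rot: [0.0, 0.993, 0.12, 0.0]
force: [-5.9, 0.1, 18.7]
gripper_width: 0.002
grasp_force: 9.2
```

It bottomed out at 18.7 N. Releasing straight up.

Request:
{"api": "play_rows", "payload": {"commands": [[-1,[0,0,-0.5],[0,0,0]],[-1,[0,0,-2],[0,0,0]],[-1,[0,0,-6],[0,0,0]],[-1,[0,0,-11],[0,0,0]],[-1,[0,0,-16],[0,0,0]],[-1,[0,0,-20],[0,0,0]],[-1,[0,0,-20],[0,0,0]],[-1,[0,0,-20],[0,0,0]]]}}

```text
t: 17.1
ee_pos: [504.5, -23.6, 197.5]
tcp_rot: [0.0, 0.993, 0.12, 0.001]
force: [0.4, 0.2, -0.2]
gripper_width: 0.005
grasp_force: 0.0
```

```bash
python3 w.py w8 shutter_top
python3 - <<'E'
from h import *
yy,xx=np.mgrid[0:384,0:512]
for f in ("w3","w8"):
    c=dict(np.load(f+".npz")); m=c["depth"]>0
    P=ray_pts(c,np.c_[xx[m],yy[m]],c["depth"][m])
    d=np.hypot(*(P[:,:2]-[502,-24]).T)
    k=(d<22)&(P[:,2]>28.5)&(P[:,2]<33.5); print(f,cv2.minEnclosingCircle(P[k,:2].astype(np.float32)),P[k].mean(0).round(1))
    k=(d<90)&(P[:,2]>21)&(P[:,2]<27); print(cv2.minAreaRect(P[k,:2].astype(np.float32)))
E
```

```text
17.15 [503.7 -23.6 196.1]
shutter_top 0.68 [252. 176.] [502.8 -23.7  30.7]
shutter_top 0.48 [336. 267.] [ 414.4 -146.4    7.8]
[[0.24, 0.93, 0.26, 572.19], [-0.97, 0.23, 0.07, -7.81], [0.0, -0.27, 0.96, 368.4], [0.0, 0.0, 0.0, 1.0]] 59.415914289210946
w3 ((502.6954040527344, -24.03898811340332), 14.910405158996582) [502.8 -23.3  30.4]
((514.906982421875, -20.437767028808594), (85.30448913574219, 104.7758560180664), 14.297998428344727)
w8 ((502.292236328125, -24.153270721435547), 14.771733283996582) [502.5 -23.8  30.6]
((513.7861328125, -21.049766540527344), (84.0604248046875, 104.32427215576172), 13.761713981628418)
```

View pics/w8.png

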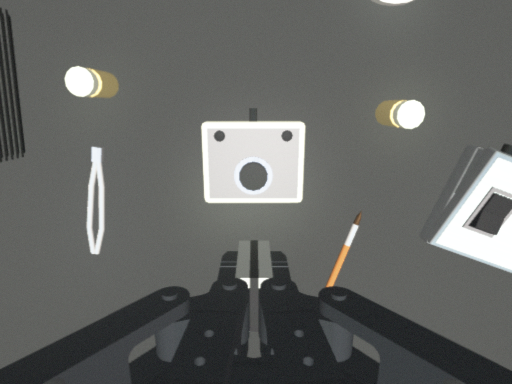

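The shutter at (252,176) is back up at 30.7 mm. The pad hasn't moved, the vials are still standing and the arm is clear. Handing in.

```bash
python3 -c "
from workcell import arm
print(arm.close_job())"
```

```text
the job is handed in; nothing more can be done
None
```

I handed the job in at about 17 s: base lamp off, ring light on, then the shutter pressed all the way in and released, with camera checks confirming both rockers switched, the button came back up and the pad stayed put.

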